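# Run the label plate out over the ledge end

### The arm

A 6-joint arm with a two-finger parallel gripper is mounted at the origin on the work surface. World frame = base frame: x ahead of the robot, y to its left, z up, the work surface at z = 0. Lengths are in mm, angles in rad, forces in N, time in s.
With the tool pointing down it reaches from about 325 to 1000 mm from the base axis. Payload 5.1 kg.
Tool frame: the origin (TCP) lies midway between the tips of the shut fingers; the grasp point (between the pads) lies 19 mm behind it; z points along the fingers, y is the line along which they close (so a half turn about z gives the same grasp; the last joint's range is limited). The gripper opens to 85 mm and grips with 20 to 120 N. Pads are 22 mm wide; open, the fingers measure 114 mm over their backs; the gripper's body (76 mm by 85 mm) begins 54 mm behind the grasp point. The pads swing forward as they close: fully open they stand 13 mm farther back than shut.
Start: joints at [-1.419, 0.124, 1.65, -0, 1.367, -0.083], TCP at [151.189, -632.16, 231.322] pointing down, gripper open.
Joint ranges: [-2.61, 2.61], [-1.02, 2.33], [0.03, 2.71], [-1.35, 4.49], [0.32, 2.68], [-2.91, 2.91]. Speed limits (rad/s): [2.57, 2.57, 3.14, 3.14, 3.14, 3.14].

### API

Orientations are given as a unit quaternion [w, x, y, z].
In Python, from cell import sensors, capture, calibration, finish_job, boxes_of, outline_of, place_of gives the robot as it stands.
- The arm moves only by the shell command python3 -m pendant 'ROWS' [OPENING] [FORCE]. ROWS is JSON, a list of rows, each a list of 2 entries, a list of its own where there are three numbers: the shift along the tool's x, y, z in units of 60 mm (1.0 is 60 mm), then the turn about the tool's z in units of 10 degrees (1.0 is 10 degrees). A call has 1 to 10 rows; each row shifts and turns the commanded pose from where the row before left it, along the tool's axes as they then stand; what a row does not reach is not made up. A row lasts 1/8 s, in which the tool goes at most 62.5 mm and 10.7 degrees, less where a joint would pass 70% of its speed; a pose out of reach is approached as far as the arm can. A call is refused whole if a number of a shift passes 1 or a number of a turn 1, either way. A call with a gripper value outside its range is refused whole. OPENING is the finger opening in mm, from 0 to 85.4, set as the call begins (- or left out, the last holds). The fingers move at their own pace and stop on an object; FORCE is the grip in N (left out, the last holds). Time passes only in rows, so rows that do not move let the fingers close. It gives the time, the measured TCP pose, the force, the opening and the grip force at its end, in the units of the state.
- sensors.read_state(): the state, without advancing time (a new reading comes with each control period).
- capture(name): name is "scene" or "top" or "wrist"; returns the picture (420x560x3 uint8, red, green, blue); there is no depth.
- calibration(name): a dict with "fx", "fy", "cx", "cy" (pixels), "rvec" (rotation vector, rad) and "tvec" (3), from world to camera coordinates, as OpenCV has them; the wrist camera has in their place "T_tool_cam" (4x4, takes a point from camera to tool coordinates, whose origin is the TCP and whose axes are the flange's). Camera axes: x right, y down, z forward; pixel columns grow to the right and rows downward; lengths in mm; the calibration is good to about 2 mm. A picture is of the moment at which its call begins: read the wrist's pose just before it. calibration takes no time and is no camera call.
- finish_job(): hands the job in; it is judged then, once.
Trained networks look in the newest picture that a camera, given by its name, has taken for a name from the list of things; names that differ only in an ending like _2 or _b are one class to them, and where a whole thing is asked for, a point or a joint stands for the part that bears it (a point fixed in the world has none). Each returns a list of dicts, best first, with "conf" (0 to 1); they miss things now and then, are a little off and sometimes report something else, mostly with a low value. They report only what shows in the picture. A call takes as long as a camera call. They do not tell look-alikes from the thing itself.
- boxes_of(camera, query): "box" ([left, top, right, bottom] in pixels, round what is visible of it).
- outline_of(camera, query): "pixels" (420x560 bool, what is visible of it) and "box" ([left, top, right, bottom] in pixels, round what is visible of it).
- place_of(camera, query): "position" ([column, row] in pixels: a listed point, or the origin of a listed thing).
The state is a dict: "time_s": time; "joints": joint angles; "dq": joint speeds; "effort": joint torques, N m; "position": TCP position; "orientation": TCP orientation; "force": force on the tool from outside, world axes, zero at the start; "wrist_torque": the same for the moment, N m; "finger_gap": opening from 0.0 (shut) to 1.0 (fully open); "finger_force": force on a finger pad.
Only numpy, scipy, OpenCV 4.12 (cv2) and the standard library are available. Lean on these libraries where they do the work, as an engineer would, in place of code of your own. Each camera call takes 0.05 s, during which the arm holds its last target. There are 200 camera calls.

### The job

With the fingertips, push the brass label plate along the raised grey steel ledge towards the vise until about a third of its length sticks out past that end of the ledge, so that its end is ready to be filed. Leave it lying flat and straight along the ledge, not sticking out over the front. Only push it, never pick it up, and leave everything else where it stands.

Things in the scene. Friction and masses are not known exactly. Their poses are not given: they have to be found in the camera images.
- plate: flat brass label plate, 80 mm wide (its x) by 120 mm long (its y) by 6 mm thick, about 0.45 kg, loose, lying flat on the front part (robot side) of the ledge with its length roughly along the ledge (up to 15 degrees askew). Origin at the centre of its underside, z up. It slides with a few newtons at its edge, and tips off if more than half its length hangs over.
- ledge: fixed raised shelf of grey-painted steel on the bench: a flat top 260 mm deep (its x, from -130 at the front, on the robot's side, to +130 at the back) by 460 mm long (its y, ends at -230 and +230, both open, no lip), the top surface 70 mm above the bench, the slab 12 mm thick. Origin at the centre of its footprint, on the bench. It may be turned by up to about 10 degrees.
- vise: small dark cast iron vise, fixed to the bench beyond one end of the ledge (which end varies: it shows the way to push), 155 mm long across the ledge direction, 90 mm wide, with cork jaws gripping a chipped dark wooden globe base, a 92 mm disc whose top is 140 mm above the bench. Origin at the centre of its foot, on the bench, at about +370 or -370 mm along the ledge's y from the ledge's centre.
- dome: amber glass dome on a dark wooden foot, 116 mm across, 126 mm high, on the bench beyond the ledge's other end. Stands loose; leave it where it is. Origin at the centre of its underside.
- fox: sitting porcelain fox, orange and white, about 65 mm long, 60 mm wide, 80 mm high, on the back part of the ledge. Stands loose; leave it where it is. Origin at the centre of its underside.
- bridge: pewter model of an arched bridge, 110 mm long (its y), 34 mm deep, 50 mm high, on the back part of the ledge. Stands loose; leave it where it is. Origin at the centre of its underside.
- engine: wooden toy train engine, red cab and green boiler, 106 mm long (its y), 49 mm wide, 72 mm high, on the back part of the ledge. Stands loose; leave it where it is. Origin at the centre of its underside.
There are look-alikes about, which are no part of the job. What is shaped like the plate but blue or red is not meant.

How it is judged (in metres and radians):
At the end, for the whole second after the job is handed in: The label plate lies at rest flat on the ledge (origin 70 mm above the bench, within 3 mm), its end hanging 27 to 53 mm over the ledge end on the vise's side, within about 10 degrees of straight along the ledge, and its middle no nearer than 38 mm to the front rim (((y of vise in the frame of ledge above 0 m and y of plate in the frame of ledge between 0.197 and 0.223 m) or (y of vise in the frame of ledge below 0 m and y of plate in the frame of ledge between -0.223 and -0.197 m)) and height (world z) of plate between 0.067 and 0.073 m and angle between plate's own z axis and vertical below 0.06 rad and angle between the y axis of plate and the y axis of ledge, either way round below 0.17 rad and x of plate in the frame of ledge above -0.092 m and linear speed of plate below 0.01 m/s); the robot touches nothing.
It fails at once if the label plate is lifted off the ledge (height (world z) of plate above 0.08 m).
It fails at once if the label plate falls or tips off the ledge (height (world z) of plate below 0.055 m).
It fails at once if the fox, bridge, engine or glass dome is shifted by more than 15 mm or tipped (distance of any of fox, bridge, engine, dome from where it was at the start of the episode above 0.015 m or angle between any of fox, bridge, engine, dome's own z axis and vertical above 0.25 rad).
It also fails if it takes over 48 s, if anything falls off the work surface, if the arm or the gripper's body presses on something with over 40 N, if the wrist force passes 120 N, or if a joint passes its speed limit or range.

## Working session

There is one attempt and no reset: what is moved stays moved. The work goes in short steps, Python scripts to look and compute and a shell command to move; the robot and the scene stay as the last step left them, time stands still between calls to the robot, and variables do not carry over. Pictures are saved under pics/ and viewed, at most 10 in all, crops included, and the job is handed in when it is done.

```bash
mkdir -p pics; ls
python3 - <<'E'
from cell import *
import cv2,numpy as np
a=capture("scene");b=capture("top")
cv2.imwrite("pics/s.png",a[:,:,::-1]);cv2.imwrite("pics/t.png",b[:,:,::-1])
for c in("scene","top"):
    print(c,calibration(c))
    for q in("plate","ledge","vise"):
        print(q,[(np.round(d["box"]),round(d["conf"],2)) for d in boxes_of(c,q)])
print(sensors.read_state())
E
```

```text
pics
scene {'fx': 486.6697908922161, 'fy': 486.6697908922161, 'cx': 277.3708007288946, 'cy': 212.2421557057382, 'rvec': array([ 2.04861814,  1.24128557, -0.52040352]), 'tvec': array([-285.59338764, -270.95359901, 1525.18640309])}
plate [(array([153., 184., 190., 217.]), 0.84), (array([320., 296., 382., 334.]), 0.66), (array([215., 175., 260., 200.]), 0.65), (array([235., 196., 292., 232.]), 0.55)]
ledge [(array([166., 164., 399., 308.]), 0.89), (array([369., 138., 432., 211.]), 0.67)]
vise [(array([370., 135., 433., 212.]), 0.69)]
top {'fx': 498.0727682953345, 'fy': 498.0727682953345, 'cx': 280.52161714763645, 'cy': 212.77250820380752, 'rvec': array([ 2.0724741 , -2.14517592,  0.22411615]), 'tvec': array([  42.31902765,  556.9234467 , 1320.46261828])}
plate [(array([240., 111., 287., 147.]), 0.92), (array([263., 202., 315., 234.]), 0.61), (array([258., 268., 305., 310.]), 0.57), (array([323., 276., 369., 326.]), 0.56)]
ledge [(array([194., 152., 366., 254.]), 0.83)]
vise [(array([116., 195., 168., 253.]), 0.68)]
{'time_s': 0.4, 'joints': array([-1.41857810e+00,  1.23918273e-01,  1.65046701e+00, -7.22398862e-06,
        1.36749637e+00, -8.25876930e-02]), 'dq': array([ 0.00077433, -0.00098776, -0.00083982, -0.00077782,  0.00037528,
        0.00073843]), 'effort': array([-8.10893143e-04, -4.22915196e+01, -3.65097392e+01, -1.06792329e-04,
        2.37105225e-03,  1.31981943e-05]), 'position': array([ 151.19017858, -632.08636255,  231.14675621]), 'orientation': array([-1.44290009e-04,  9.93116089e-01,  1.17134167e-01, -8.56517309e-06]), 'force': array([-1.50417536, -1.12646672, -0.37448945]), 'wrist_torque': array([-0.02031115, -0.0396614 , -0.01267342]), 'finger_force': 0.0, 'finger_gap': 0.9974926888845852}
```

View pics/t.png

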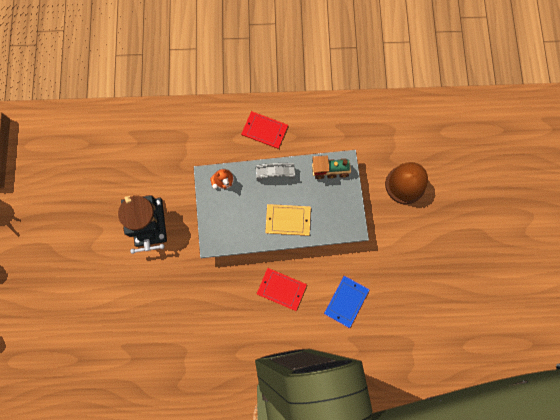

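View pics/s.png

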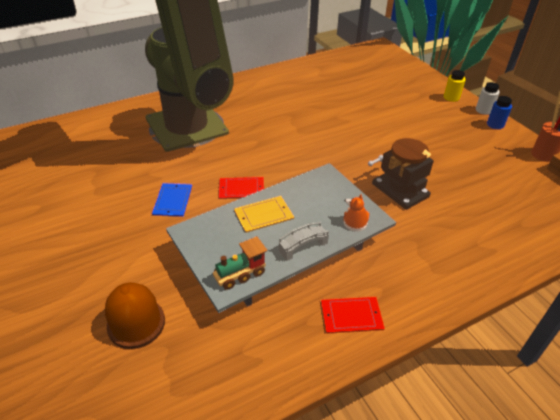

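The top view shows the ledge at about (194..368, 151..257). The vise is to its left at (142,222) and the dome to its right at (408,183).

Plate candidates in the top view:
- brass at (288,220), on the ledge
- red at (265,130)
- red at (282,289)
- blue at (347,301)

I choose the brass one on the ledge at (288,220).

```bash
cat > h.py <<'E'
from cell import *
import cv2,numpy as np
def toworld(c,px,z):
    k=calibration(c);R=cv2.Rodrigues(k["rvec"])[0];px=np.asarray(px,float).reshape(-1,2)
    d=np.c_[(px[:,0]-k["cx"])/k["fx"],(px[:,1]-k["cy"])/k["fy"],np.ones(len(px))]@R
    o=-R.T@k["tvec"]
    return (o+d*((z-o[2])/d[:,2])[:,None])[:,:2]
def topix(c,p):
    k=calibration(c);K=np.array([[k["fx"],0,k["cx"]],[0,k["fy"],k["cy"]],[0,0,1.]])
    return cv2.projectPoints(np.asarray(p,float).reshape(-1,1,3),k["rvec"],k["tvec"],K,None)[0].reshape(-1,2)
def rect(c,mask,z):
    cs=cv2.findContours(mask.astype(np.uint8),cv2.RETR_EXTERNAL,cv2.CHAIN_APPROX_NONE)[0]
    q=max(cs,key=cv2.contourArea).reshape(-1,2)
    (x,y),(w,h),a=cv2.minAreaRect(toworld(c,q,z).astype(np.float32))
    if w>h: w,h,a=h,w,a+90
    a=(a+90)%180-90   # angle of rect's long axis from world y
    return np.array([x,y,w,h,a])
def plate(c,img):
    H=cv2.cvtColor(img,cv2.COLOR_RGB2HSV)
    m=cv2.inRange(H,(18,110,120),(32,255,255));r=[]
    box=np.zeros_like(m)
    from numpy import array
    L=np.load("ledge.npy") if __import__("os").path.exists("ledge.npy") else None
    if L is None:
        box[190:250,250:330]=255
    else:
        e=np.radians(L[4]);u=np.array([-np.sin(e),np.cos(e)]);n=np.array([np.cos(e),np.sin(e)])
        P=[np.r_[L[:2]+s*n+t*u,76] for s,t in((-135,-300),(60,-300),(60,300),(-135,300))]
        cv2.fillPoly(box,[topix(c,P).astype(np.int32)],255)
    return rect(c,m&box,76)
E
python3 - <<'E'
from h import *
b=capture("top")
p=plate("top",b);print("plate",p)
o=[d for d in outline_of("top","ledge")][0]
H=cv2.cvtColor(b,cv2.COLOR_RGB2HSV)
g=cv2.inRange(H,(0,0,60),(179,70,255));g[:140]=0;g[265:]=0;g[:,:185]=0;g[:,380:]=0
g=cv2.morphologyEx(g,cv2.MORPH_OPEN,np.ones((5,5)))
for n,m in(("net",o["pixels"]),("grey",g)): print(n,rect("top",m,70))
L=rect("top",g,70);np.save("ledge.npy",L)
def corners(r,z):
    e=np.radians(r[4]);u=np.array([-np.sin(e),np.cos(e)]);n=np.array([np.cos(e),np.sin(e)])
    return [np.r_[r[:2]+s*n*r[2]/2+t*u*r[3]/2,z] for s,t in((-1,-1),(1,-1),(1,1),(-1,1))]
for cam in("top","scene"):
    im=capture(cam)[:,:,::-1].copy()
    f=3;im=cv2.resize(im,None,fx=f,fy=f)
    for r,z in((L,70),(p,76)):
        q=topix(cam,corners(r,z));print(cam,q.round(0).tolist())
        cv2.polylines(im,[((q+.5)*f).astype(np.int32)],True,(255,0,255),1)
    x,y=((180,140) if cam=="top" else (150,155));cv2.imwrite(f"pics/c_{cam}.png",im[y*f:y*f+(130 if cam=="top" else 180)*f,x*f:x*f+260*f])
for q in("vise","fox","bridge","engine","dome"):
    r=place_of("top",q)
    if r: print(q,toworld("top",[r[0]["position"]],70 if q in("fox","bridge","engine") else 0).round(),r[0]["conf"])
print(calibration("wrist")["T_tool_cam"].round(2))
E
```

```text
plate [535.47558594   4.13340378  81.20215607 120.25870514  -5.21440125]
net [586.32727051  26.40000916 266.33636475 462.69406128   4.11219978]
grey [585.19158936  25.37857056 261.22259521 458.7331543    4.2063036 ]
top [[368.0, 240.0], [355.0, 149.0], [193.0, 166.0], [200.0, 258.0]]
top [[309.0, 235.0], [310.0, 206.0], [267.0, 204.0], [265.0, 233.0]]
scene [[166.0, 228.0], [218.0, 310.0], [396.0, 223.0], [329.0, 163.0]]
scene [[234.0, 209.0], [245.0, 232.0], [294.0, 218.0], [281.0, 196.0]]
vise [[587.  29.]] 0.74
fox [[655. 173.]] 0.68
bridge [[670.  41.]] 0.64
engine [[ 680. -118.]] 0.74
dome [[ 644. -337.]] 0.95
[[  -0.     -0.96   -0.26   65.56]
 [   1.     -0.     -0.      1.  ]
 [   0.     -0.26    0.96 -142.6 ]
 [   0.      0.      0.      1.  ]]
```

View pics/c_top.png

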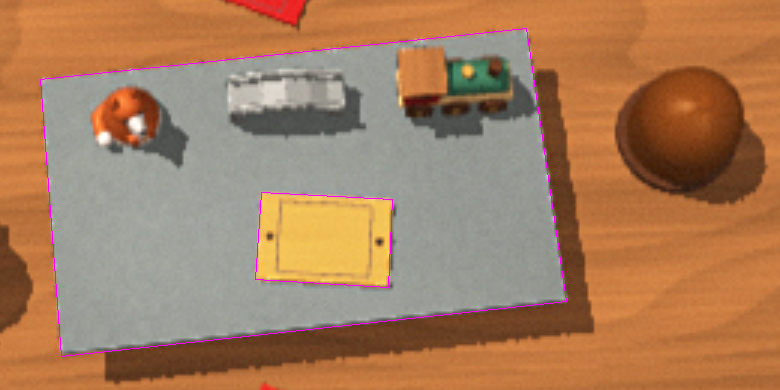

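View pics/c_scene.png

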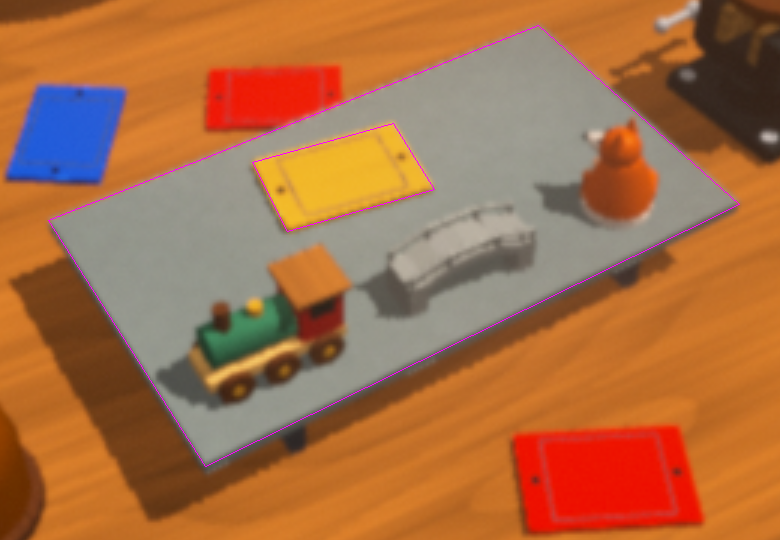

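Both overlays fit within about 2 mm. The ledge measures 261x459, centred at (585,25) and turned +4.2°. The plate measures 81x120, centred at (535,4) and turned -5.2°. In the ledge frame it is at x -51, y -17.5 and 9.4° askew, so it has to move +227 along the ledge's +y, towards the vise. The crop confirms the brass plate with two holes.

I'll turn the tool so its x lies along the ledge and push with two spread fingers, which also straightens the plate.

```bash
python3 -m pendant '[[[0,0,0],-1],[[0,0,0],-1],[[0,0,0],-1],[[0,0,0],-1],[[0,0,0],-1],[[0,0,0],-1],[[0,0,0],-1],[[0,0,0],-1],[[0,0,0],-0.07],[[0,0,0],0]]' 40
cat >> h.py <<'E'
def tool():
    s=sensors.read_state();w,x,y,z=s["orientation"]
    from scipy.spatial.transform import Rotation as Ro
    R=Ro.from_quat([x,y,z,w]).as_matrix();L=np.load("ledge.npy");e=np.radians(L[4])
    u=np.array([-np.sin(e),np.cos(e)]);n=np.array([np.cos(e),np.sin(e)])
    d=s["position"][:2]-L[:2]
    print("tcp in ledge x,y,z",(d@n).round(1),(d@u).round(1),s["position"][2].round(1),"yaw err deg",np.degrees(np.arctan2(R[:2,0]@n,R[:2,0]@u)).round(2),"F",s["force"].round(1),"t",s["time_s"])
    return s,R,L,u,n
def goto(xl,yl,z):
    s,R,L,u,n=tool();t=np.r_[L[:2]+xl*n+yl*u,z]
    print("shift tool units",((R.T@(t-s["position"]))/60).round(3))
E
python3 -c "
from h import *
goto(-51,-130,231)"
```

```text
time_s: 2.1
position: [151.2, -632.2, 231.3]
orientation: [0.0, 0.682, 0.731, 0.0]
force: [0.2, -0.9, -0.5]
finger_gap: 0.464
finger_force: 0.0
tcp in ledge x,y,z -481.0 -623.9 231.3 yaw err deg 0.18 F [ 0.2 -0.9 -0.5] t 2.1
shift tool units [8.255e+00 7.141e+00 6.000e-03]
```

```bash
python3 -m pendant '[[[0.75,0.65,0],0],[[0.75,0.65,0],0],[[0.75,0.65,0],0],[[0.75,0.65,0],0],[[0.75,0.65,0],0],[[0.75,0.65,0],0],[[0.75,0.65,0],0],[[0.75,0.65,0],0],[[0.75,0.65,0],0],[[0.75,0.65,0],0]]' >/dev/null
python3 -m pendant '[[[0.75,0.64,0],0],[[0,0,0],0],[[0,0,0.7],0],[[0,0,0.7],0],[[0,0,0.7],0],[[0,0,0],0]]'
python3 -c "
from h import *
goto(-51,-130,85)
im=capture('wrist');cv2.imwrite('pics/w.png',im[:,:,::-1])"
```

```text
time_s: 4.1
position: [539.2, -107.3, 101.4]
orientation: [-0.004, 0.682, 0.732, -0.002]
force: [-0.0, -0.3, 1.1]
finger_gap: 0.466
finger_force: 0.0
tcp in ledge x,y,z -55.5 -128.9 101.4 yaw err deg 0.17 F [-0.  -0.3  1.1] t 4.1
shift tool units [-0.018  0.078  0.273]
```

View pics/w.png

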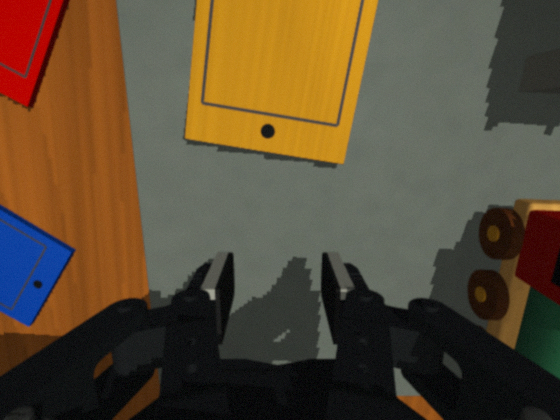

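The wrist view shows both fingers behind the plate's trailing end, which is at row ~150 with the fingers at (215,270) and (340,270). They are clear of the engine. Next I descend and feel for the ledge.

```bash
python3 -m pendant '[[[0,0.05,0.2],0],[[0,0,0.2],0],[[0,0,0],0],[[0,0,0],0]]'
for i in 1; do :; done
python3 -m pendant '[[[0,0,0.04],0],[[0,0,0],0]]' | grep -E "posi|^force"
python3 -m pendant '[[[0,0,0.03],0],[[0,0,0],0]]' | grep -E "posi|^force"
python3 -m pendant '[[[0,0,0.03],0],[[0,0,0],0]]' | grep -E "posi|^force"
```

```text
time_s: 4.65
position: [545.8, -107.3, 81.7]
orientation: [0.0, 0.681, 0.732, 0.0]
force: [1.0, 0.5, -1.2]
finger_gap: 0.471
finger_force: 0.0
position: [545.6, -107.2, 79.0]
force: [0.4, -0.5, -1.3]
position: [545.5, -107.2, 76.9]
force: [1.0, 0.3, 0.3]
position: [545.5, -107.2, 75.1]
force: [0.1, 0.5, -0.1]
```

```bash
python3 -m pendant '[[[0,0,0.03],0],[[0,0,0],0]]' | grep -E "posi|^force"
python3 -m pendant '[[[0,0,0.03],0],[[0,0,0],0]]' | grep -E "posi|^force"
python3 -m pendant '[[[0,0,0.02],0],[[0,0,0],0]]' | grep -E "posi|^force"
```

```text
position: [545.5, -107.2, 73.3]
force: [-0.2, 0.0, 0.1]
position: [545.5, -107.2, 71.5]
force: [-0.3, -0.6, -0.7]
position: [545.5, -107.2, 70.4]
force: [-0.4, 0.0, -0.8]
```

```bash
python3 -m pendant '[[[0,0,0.02],0],[[0,0,0],0]]' | grep -E "posi|^force"
python3 -m pendant '[[[0,0,0.02],0],[[0,0,0],0]]' | grep -E "posi|^force"
python3 -m pendant '[[[0,0,0.02],0],[[0,0,0],0]]' | grep -E "posi|^force"
```

```text
position: [545.5, -107.2, 69.2]
force: [1.3, 0.6, -1.1]
position: [545.8, -107.2, 68.5]
force: [-1.1, 0.2, 3.2]
position: [545.8, -107.3, 68.5]
force: [-4.3, 1.5, 10.3]
```

Contact with the ledge comes at TCP z ≈ 68.6. I raise about 2 mm and push most of the way.

```bash
python3 -m pendant '[[[0,0,-0.06],0],[[0,0,0],0],[[0.2,0,0],0],[[0.2,0,0],0],[[0.15,0,0],0],[[0.15,0,0],0],[[0.15,0,0],0],[[0.15,0,0],0],[[0.15,0,0],0],[[0.15,0,0],0]]' | grep -E "posi|^force"
python3 -m pendant '[[[0.15,0,0],0],[[0.15,0,0],0],[[0.15,0,0],0],[[0.15,0,0],0],[[0.15,0,0],0],[[0,0,0],0]]' | grep -E "posi|^force"
python3 -c "
from h import *
tool();L=np.load('ledge.npy');u=np.array([-np.sin(np.radians(L[4])),np.cos(np.radians(L[4]))]);n=np.array([u[1],-u[0]])
im=capture('top')
for c in('top','scene'):
  im=capture(c)
  p=plate(c,im);print(c,p.round(1),'ledge x,y,ang',((p[:2]-L[:2])@n).round(1),((p[:2]-L[:2])@u).round(1),(p[4]-L[4]).round(1))
cv2.imwrite('pics/t2.png',cv2.resize(capture('scene')[140:330,140:440,::-1],None,fx=2.5,fy=2.5))"
```

```text
position: [539.8, -29.0, 70.6]
force: [0.3, -3.2, -0.7]
position: [536.6, 16.6, 70.5]
force: [0.3, -0.0, 0.4]
tcp in ledge x,y,z -49.2 -5.2 70.5 yaw err deg 0.02 F [ 0.3 -0.   0.4] t 8.9
top [516.9 118.3  56.9  81.5 -85.8] ledge x,y,ang -61.3 97.7 -90.0
scene [518.6  88.2  86.2 119.4   3.6] ledge x,y,ang -61.8 67.6 -0.6
```

View pics/t2.png

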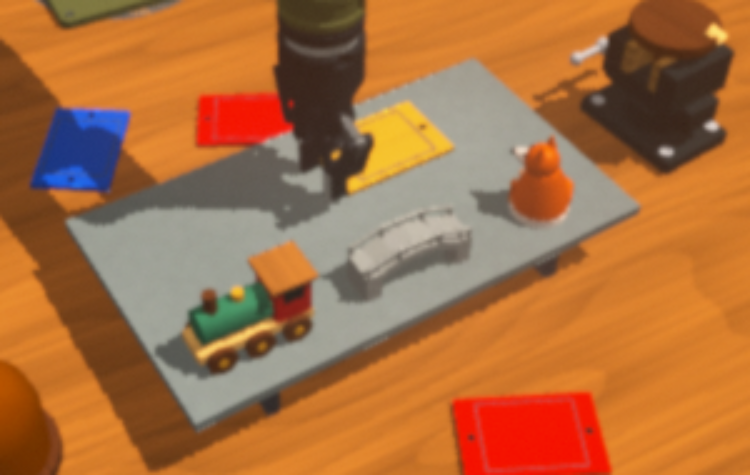

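The plate is now straight (-0.6°) at x -61, y ~67, with the vise ahead. Its centre is about 71.5 mm ahead of the TCP, so ~143 mm remains. I push ~126 mm, then measure.

```bash
python3 -m pendant '[[[0.15,0,0],0],[[0.15,0,0],0],[[0.15,0,0],0],[[0.15,0,0],0],[[0.15,0,0],0],[[0.15,0,0],0],[[0.15,0,0],0]]' | grep -E "posi|^force"
python3 -m pendant '[[[0.15,0,0],0],[[0.15,0,0],0],[[0.15,0,0],0],[[0.15,0,0],0],[[0.15,0,0],0],[[0.15,0,0],0],[[0.15,0,0],0],[[0,0,0],0],[[0,0,0],0]]' | grep -E "posi|^force"
cat > m.py <<'E'
from h import *
tool();L=np.load('ledge.npy');u=np.array([-np.sin(np.radians(L[4])),np.cos(np.radians(L[4]))]);n=np.array([u[1],-u[0]])
for c in('top','scene'):
  p=plate(c,capture(c));q=p[:2]-L[:2];a=(p[4]-L[4]+90)%180-90;ext=p[3] if abs(a)<45 else p[2]
  print(c,p.round(1),'ledge x,y,ang',(q@n).round(1),(q@u).round(1),a.round(1),'front end y',(q@u+ext/2).round(1))
E
python3 m.py
```

```text
position: [532.1, 78.9, 70.5]
force: [0.5, -2.6, 0.4]
position: [527.4, 141.6, 70.4]
force: [-0.2, -0.1, -0.2]
tcp in ledge x,y,z -49.1 120.1 70.4 yaw err deg 0.06 F [-0.2 -0.1 -0.2] t 11.1
top [507.  256.2  33.9  81.  -83.8] ledge x,y,ang -61.1 235.9 -88.0 front end y 252.9
scene [509.6 213.   85.9 123.1   4. ] ledge x,y,ang -61.7 192.6 -0.2 front end y 254.2
```

The centre is at y ~193, so 17 mm more, then back off and up.

```bash
python3 -m pendant '[[[0.1,0,0],0],[[0.1,0,0],0],[[0.09,0,0],0],[[0,0,0],0],[[0,0,0],0],[[-0.2,0,0],0],[[-0.3,0,0],0],[[0,0,0],0],[[0,0,-0.6],0],[[0,0,-0.8],0]]' | grep -E "posi|^force"
python3 -m pendant '[[[-0.8,0,-0.6],0],[[-0.9,0,-0.2],0],[[-0.9,0,0],0],[[-0.9,0,0],0],[[-0.9,0,0],0],[[0,0,0],0]]' | grep -E "posi|^force"
python3 m.py; python3 -c "
from h import *
cv2.imwrite('pics/f.png',cv2.resize(capture('top')[130:280,100:380,::-1],None,fx=2.5,fy=2.5))"
```

```text
position: [527.2, 128.0, 153.8]
force: [0.7, 0.3, 0.1]
position: [547.5, -138.0, 202.6]
force: [0.4, 0.6, -0.5]
tcp in ledge x,y,z -49.6 -160.2 202.6 yaw err deg 0.36 F [ 0.4  0.6 -0.5] t 13.2
top [509.  229.   81.5 119.1   4.3] ledge x,y,ang -61.1 208.7 0.1 front end y 268.2
scene [507.9 229.   85.3 124.9   5.5] ledge x,y,ang -62.1 208.7 1.2 front end y 271.2
```

View pics/f.png

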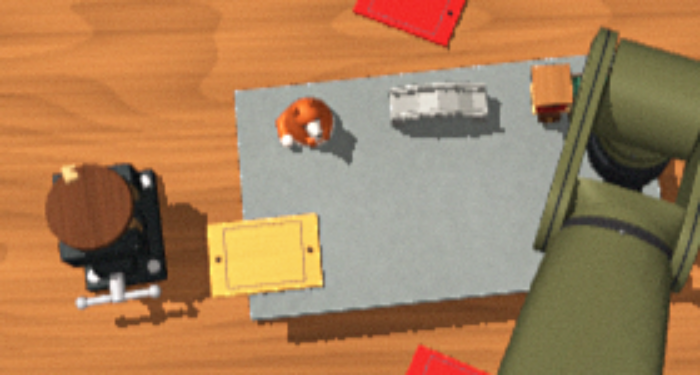

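The plate lies flat and straight at y 208.7 with about a third of its length overhanging towards the vise. The figures still on the ledge are in place and the gripper is clear, so I hand it in.

```bash
python3 -c "
from cell import *
print(finish_job())"
```

```text
the job is handed in; nothing more can be done
None
```

Handed in: the brass plate was pushed along the ledge and by the last camera check overhangs the vise-side end by about 39 mm, lying flat, within about 1° of straight and about 69 mm from the front rim at its middle; the hand-in returned no verdict.

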